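Draw four relays from a gravity chute into the hand bin

TASK

Slide the black hand bin under the orange relay chute and push it against the orange paddle so that the gate opens; hold it there until all four relays have slid into it. Then bring the bin with the relays to stand flat inside the yellow taped square (the handle may overhang) and let go of it. Keep the fingers off the relays, leave the blue capacitors in their chute and do not disturb the other things on the bench.

Things in the scene. Friction and masses are not known exactly. Their poses are not given: they have to be found in the camera images.
- relay_chute: The one to draw from: orange tag, gate and paddle. Fixed aluminium chute with four relays in file. Origin on the bench below the middle of its lip (low end, 115 mm up); x back along the chute, z up. It rises from the lip at 0.42 rad, 230 mm long, 30 mm clear width. Parts drop up to 80 mm in front of the lip (x -80 to 0 mm). Posts and foot plate lie behind x = 70 mm, 42 mm to either side; the space before them is free.
- relay_gate (a joint): Orange gate of the relay chute, a rocker pivoted under it. 0 = shut, 0.42 = fully open. Its stop plate clears the parts from about 0.18 rad on; they then slide out by themselves, quickly, within about 2 s. A spring shuts it (2 N at the paddle to start, 5 to 6 N fully open). Opens by pushing its paddle back under the chute (the chute's +x): 35 mm of push opens it fully.
- relay_paddle (a point): Centre of the front face of the orange paddle, the plate (60 mm wide, from 22 to 90 mm above the bench) hanging from the gate; at rest upright, 12 mm behind the lip, this point 50 mm above the bench, axes as the chute's: +x is the way to push. The far part of a bin standing on the bench passes under lip and gate (78 mm free).
- cap_chute: To be left alone: blue tag, gate and paddle. Fixed aluminium chute with four blue capacitors in file. Origin on the bench below the middle of its lip (low end, 115 mm up); x back along the chute, z up. It rises from the lip at 0.42 rad, 230 mm long, 30 mm clear width. Parts drop up to 80 mm in front of the lip (x -80 to 0 mm). Posts and foot plate lie behind x = 70 mm, 42 mm to either side; the space before them is free.
- cap_gate (a joint): Blue gate of the capacitor chute, a rocker pivoted under it. 0 = shut, 0.42 = fully open. Its stop plate clears the parts from about 0.18 rad on; they then slide out by themselves, quickly, within about 2 s. A spring shuts it (2 N at the paddle to start, 5 to 6 N fully open). Opens by pushing its paddle back under the chute (the chute's +x): 35 mm of push opens it fully.
- bin_handle (a point): Middle of the hand bin's yellow bar handle, 36 mm above its underside. Bar 18 mm wide (y), 16 high, 80 long (x), level, sticking out of the black pan. +x from handle to pan, z up. Middle of the pan 118 mm from here along +x; pan 145 mm long (x), 100 wide (y), 60 high (80 at the handle side), open on top, walls and floor 3 mm. Loose, 140 to 240 g; it stands and slides flat on the bench.
- bin_fl (a point): far left (+x, +y) bottom outer corner of the bin's pan (72.5 mm along x and 50 mm along y from its middle), at its underside.
- bin_fr (a point): far right (+x, -y) bottom outer corner of the bin's pan (72.5 mm along x and 50 mm along y from its middle), at its underside.
- bin_nl (a point): near left (-x, +y) bottom outer corner of the bin's pan (72.5 mm along x and 50 mm along y from its middle), at its underside.
- bin_nr (a point): near right (-x, -y) bottom outer corner of the bin's pan (72.5 mm along x and 50 mm along y from its middle), at its underside.
- relay1_mid (a point): Centre of relay 1, orange case with a black foot, 28 x 22 x 18 mm, about 22 g, loose; the first, next to the gate in its chute at the start.
- relay2_mid (a point): Centre of relay 2, orange case with a black foot, 28 x 22 x 18 mm, about 22 g, loose; number 2 in its chute at the start.
- relay3_mid (a point): Centre of relay 3, orange case with a black foot, 28 x 22 x 18 mm, about 22 g, loose; number 3 in its chute at the start.
- relay4_mid (a point): Centre of relay 4, orange case with a black foot, 28 x 22 x 18 mm, about 22 g, loose; the last in its chute at the start.
- cap1_mid (a point): Centre of capacitor 1, plain blue box 28 x 22 x 18 mm, loose in the blue chute.
- cap2_mid (a point): Centre of capacitor 2, plain blue box 28 x 22 x 18 mm, loose in the blue chute.
- cap3_mid (a point): Centre of capacitor 3, plain blue box 28 x 22 x 18 mm, loose in the blue chute.
- cap4_mid (a point): Centre of capacitor 4, plain blue box 28 x 22 x 18 mm, loose in the blue chute.
- square: Square of yellow marking tape stuck flat on the bench, 240 mm inside, tape 20 mm wide. Origin at its centre, x and y along its sides, z up.
- spool: Spool of copper wire, 48 mm across, 34 mm high, between the chutes. Bystander, loose; origin in the middle of its underside.
- meter: Yellow multimeter lying flat, 150 x 75 x 44 mm. Bystander, loose; origin in the middle of its underside.
- solvent: White solvent bottle, 52 mm across, 120 mm high. Bystander, loose; origin in the middle of its underside.
- driver: Green-handled screwdriver, 170 mm long, 26 mm thick. Bystander, loose; origin in the middle of its underside.
- reel: Red reel lying flat, 80 mm across, 20 mm high. Bystander, loose; origin in the middle of its underside.

How it is judged:
On the way, in this order (a step that is already met when the one before it is completed fails the run):
1. the bin is pushed against the orange paddle and moves it (value of joint relay_gate above 0.1 rad and contact force between bin and relay_chute above 0.2 N), for 0.1 s.
2. all four relays lie in the bin (x of relay1_mid in the frame of bin_handle between 0.047 and 0.189 m and y of relay1_mid in the frame of bin_handle between -0.049 and 0.049 m and z of relay1_mid in the frame of bin_handle between -0.033 and 0.024 m and x of relay2_mid in the frame of bin_handle between 0.047 and 0.189 m and y of relay2_mid in the frame of bin_handle between -0.049 and 0.049 m and z of relay2_mid in the frame of bin_handle between -0.033 and 0.024 m and x of relay3_mid in the frame of bin_handle between 0.047 and 0.189 m and y of relay3_mid in the frame of bin_handle between -0.049 and 0.049 m and z of relay3_mid in the frame of bin_handle between -0.033 and 0.024 m and x of relay4_mid in the frame of bin_handle between 0.047 and 0.189 m and y of relay4_mid in the frame of bin_handle between -0.049 and 0.049 m and z of relay4_mid in the frame of bin_handle between -0.033 and 0.024 m), for 0.2 s.
At the end, for the whole second after the job is handed in: All four relays lie in the pan; the bin stands flat on the bench (0.08 rad), all four pan corners inside the taped square (up to 5 mm over its inner edge); both gates are shut (under 0.05 rad); each capacitor is still in its chute, within 30 mm of its start (all of step 2 and x of bin_fl in the frame of square between -0.125 and 0.125 m and y of bin_fl in the frame of square between -0.125 and 0.125 m and x of bin_fr in the frame of square between -0.125 and 0.125 m and y of bin_fr in the frame of square between -0.125 and 0.125 m and x of bin_nl in the frame of square between -0.125 and 0.125 m and y of bin_nl in the frame of square between -0.125 and 0.125 m and x of bin_nr in the frame of square between -0.125 and 0.125 m and y of bin_nr in the frame of square between -0.125 and 0.125 m and distance of each of cap1_mid, cap2_mid, cap3_mid, cap4_mid from where it was at the start of the episode below 0.03 m and angle between bin_handle's own z axis and vertical below 0.08 rad and height (world z) of bin_handle below 0.045 m and value of joint each of relay_gate, cap_gate below 0.05 rad); the robot touches nothing.
It fails at once if the blue capacitor gate is opened (value of joint cap_gate above 0.12 rad).
It fails at once if the fingers touch a relay (contact force between the fingers and relay1 above 0.3 N or contact force between the fingers and relay2 above 0.3 N or contact force between the fingers and relay3 above 0.3 N or contact force between the fingers and relay4 above 0.3 N).
It fails at once if one of the bystanders (spool, meter, bottle, screwdriver, reel) is shifted by more than 30 mm (distance of any of spool, meter, solvent, driver, reel from where it was at the start of the episode above 0.03 m).
It also fails if it takes over 48 s, if anything falls off the work surface, if the arm or the gripper's body presses on something with over 40 N, if the wrist force passes 120 N, or if a joint passes its speed limit or range.

ROBOT

A 6-joint arm with a two-finger parallel gripper is mounted at the origin on the work surface. World frame = base frame: x ahead of the robot, y to its left, z up, the work surface at z = 0. Lengths are in m, angles in rad, forces in N, time in s.
With the tool pointing down it reaches from about 0.3 to 0.95 m from the base axis. Payload 3.1 kg.
Tool frame: the origin (TCP) lies at the very end of the fingers, on their centre line; the grasp point (between the pads) lies 19 mm behind it; z points along the fingers, y is the line along which they close (so a half turn about z gives the same grasp; the last joint's range is limited). The gripper opens to 85 mm and grips with 20 to 120 N. Pads are 22 mm wide; open, the fingers measure 114 mm over their backs; the gripper's body (76 mm by 85 mm) begins 54 mm behind the grasp point. The pads swing forward as they close: fully open they stand 13 mm farther back than shut.
Start: joints at [1.214, 0.308, 1.634, -0, 1.2, -0.07], TCP at [0.177, 0.599, 0.231] pointing down, gripper open.
Joint ranges: [-3.06, 3.06], [-0.79, 1.96], [0.05, 2.63], [-1.19, 4.34], [0.05, 2.64], [-2.94, 2.94]. Speed limits (rad/s): [2.79, 2.79, 3.14, 3.14, 3.14, 3.14].

INTERFACE

Orientations are given as a unit quaternion [x, y, z, w].
In Python, from workcell import arm gives the robot as it stands.
- The arm moves only by the tool send_rows, never from a script. Its argument "increments" is a list of rows, each a list of 6 numbers: the shift along the tool's x, y, z scaled (see below), then the turn, a rotation vector about the tool's x, y, z scaled (see below). In form: [[x, y, z, wx, wy, wz], ...]. A call has 1 to 8 rows; each row shifts and turns the commanded pose from where the row before left it, along the tool's axes as they then stand; what a row does not reach is not made up. The controller multiplies each number of a shift by 0.025 m and each number of a turn by 0.08 rad. A row lasts 1/12 s, in which the tool goes at most 41.7 mm and 7.16 degrees, less where a joint would pass 70% of its speed; a pose out of reach is approached as far as the arm can. A call with a number of a shift or a turn outside -1 to 1 is refused whole. A call with a gripper value outside its range is refused whole. "jaw" is the opening in per cent of the stroke, from 0 (shut) to 100 (fully open), set as the call begins (left out, the last holds). The fingers move at their own pace and stop on an object; the grip force is fixed at half the most. Time passes only in rows, so rows that do not move let the fingers close. It gives the time, the measured TCP pose, the force, the opening and the grip force at its end, in the units of the state.
- arm.read_state(): the state, without advancing time (a new reading comes with each control period).
- arm.snapshot(name): name is "scene" or "side" or "wrist"; returns (picture, depth): 400x640x3 uint8, blue, green, red; 400x640 float32, m along the optical axis (not along the pixel's ray), 0 where there is no reading.
- arm.camera_params(name): a dict with "mtx" (3x3 intrinsics, pixels), "R" (3x3) and "t" (3): a world point X has camera coordinates R X + t. Camera axes: x right, y down, z forward; pixel columns grow to the right and rows downward; lengths in m; the calibration is good to about 2 mm. A picture is of the moment at which its call begins: read the wrist's pose just before it. camera_params takes no time and is no camera call; for the wrist camera it gives the pose at the moment of the call.
- arm.finish_job(): hands the job in; it is judged then, once.
Trained networks look in the newest picture that a camera, given by its name, has taken for a name from the list of things; names that differ only in an ending like _2 or _b are one class to them, and where a whole thing is asked for, a point or a joint stands for the part that bears it (a point fixed in the world has none). Each returns a list of dicts, best first, with "p" (0 to 1); they miss things now and then, are a little off and sometimes report something else, mostly with a low value. They report only what shows in the picture. A call takes as long as a camera call.
- arm.regions_of(camera, target): "pixels" (400x640 bool, what is visible of it) and "centre" ([column, row] in pixels, amid what is visible of it).
The state is a dict: "t": time; "qpos": joint angles; "joint_velocities": joint speeds; "joint_efforts": joint torques, N m; "tcp_pos": TCP position; "eef_rot": TCP orientation; "force": force on the tool from outside, world axes, zero at the start; "torque": the same for the moment, N m; "gripper_width": opening from 0.0 (shut) to 1.0 (fully open); "grip_force": force on a finger pad.
Only numpy, scipy, OpenCV 4.12 (cv2) and the standard library are available. Lean on these libraries where they do the work, as an engineer would, in place of code of your own. Each camera call takes 0.05 s, during which the arm holds its last target. There are 200 camera calls.

## Working session

There is one attempt and no reset: what is moved stays moved. The work goes in short steps, Python scripts to look and compute and a tool call to move; the robot and the scene stay as the last step left them, time stands still between calls to the robot, and variables do not carry over. Pictures are saved under pics/ and viewed, at most 10 in all, crops included, and the job is handed in when it is done.

Besides the shell and the picture viewer there is one more tool, called after "Call:" as name([rows], argument=value, ...), one row to a line, values as JSON. send_rows: Moves the arm, as the interface text tells. Its arguments: {"type":"object","properties":{"increments":{"type":"array","items":{"type":"array","items":{"type":"number","minimum":-1,"maximum":1}}},"jaw":{"type":"number"}},"required":["increments"]}

```bash
mkdir -p pics; python3 - <<'E'
from workcell import arm
import cv2
for n in("scene","side"):
    p,d=arm.snapshot(n); cv2.imwrite(f"pics/{n}0.png",p)
    c=arm.camera_params(n); print(n,(-c["R"].T@c["t"]).round(3))
s=arm.read_state(); print(s)
E
```

```text
scene [ 1.262 -0.057  1.038]
side [1.124 1.422 1.17 ]
{'t': 0.1, 'qpos': array([ 1.21429439e+00,  3.08944328e-01,  1.63502550e+00,  6.54564259e-06,
        1.19968812e+00, -6.97099768e-02]), 'joint_velocities': array([ 1.05010507e-04, -1.66494417e-03, -3.50808006e-03,  4.58308843e-05,
       -1.09179724e-03,  3.91735989e-05]), 'joint_efforts': array([-8.81910291e-04, -4.16403651e+01, -2.77645361e+01, -7.10532254e-05,
        3.93612296e-03, -9.78239910e-06]), 'tcp_pos': array([0.17657471, 0.59878299, 0.23016155]), 'eef_rot': array([ 1.42906158e-01,  9.89735704e-01, -1.00864151e-03, -2.21380980e-04]), 'force': array([-0.88995811, -0.0373049 ,  0.47685826]), 'torque': array([ 0.01500062, -0.03833598, -0.01827054]), 'grip_force': 0.0, 'gripper_width': 1.000920197729661}
```

View pics/scene0.png

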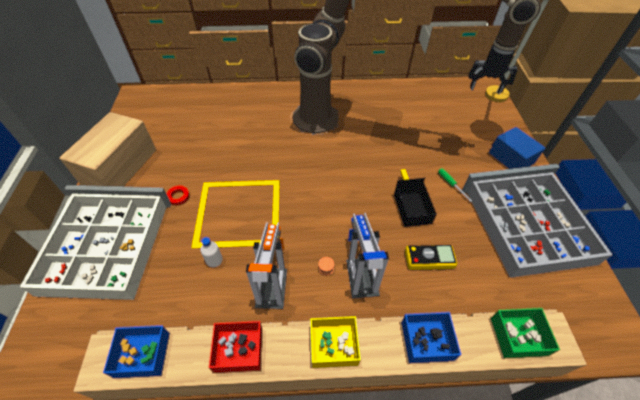

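View pics/side0.png

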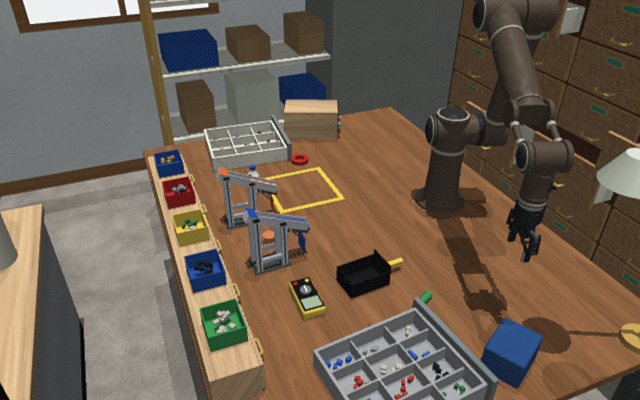

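The scene view shows the bin near (413,200) with its handle at (405,175). The orange chute has its lip at about (272,230) facing the robot, the blue chute is at (367,245), and the taped square is around (238,212). Next I'll measure these.

```bash
cat >h.py <<'E'
from workcell import arm
import numpy as np, cv2
def cloud(cam,d):
    c=arm.camera_params(cam); K=c["mtx"]; v,u=np.mgrid[:400,:640]
    P=np.stack([(u-K[0,2])/K[0,0]*d,(v-K[1,2])/K[1,1]*d,d],-1)
    return (P-c["t"])@c["R"]
def find(cam,names):
    p,d=arm.snapshot(cam); W=cloud(cam,d); out={}
    for n in names:
        r=arm.regions_of(cam,n)
        if not r: print(cam,n,"none"); continue
        m=r[0]["pixels"]&(d>0); out[n]=W[m]; Q=W[m]
        print(cam,n,round(r[0]["p"],2),np.round(r[0]["centre"]),m.sum(),"med",np.median(Q,0).round(3),"lo",np.percentile(Q,2,0).round(3),"hi",np.percentile(Q,98,0).round(3))
    return p,d,W,out
E
python3 - <<'E'
from h import *
allo={}
for cam in("scene","side"):
    p,d,W,o=find(cam,["bin_handle","relay_chute","relay_gate","relay_paddle","cap_chute","square","relay1_mid","solvent","spool","meter","driver","reel"])
    np.savez(f"{cam}.npz",p=p,d=d,W=W,**{"o_"+k:v for k,v in o.items()})
print(arm.read_state()["t"])
E
```

```text
scene bin_handle none
scene relay_chute 0.92 [268. 273.] 2192 med [ 0.814 -0.166  0.132] lo [ 0.666 -0.207  0.   ] hi [ 0.858 -0.126  0.23 ]
scene relay_gate 0.51 [364. 260.] 2286 med [0.787 0.108 0.121] lo [ 0.639  0.072 -0.002] hi [0.837 0.15  0.23 ]
scene relay_paddle 0.56 [283. 241.] 32 med [ 0.669 -0.135  0.086] lo [ 0.643 -0.144  0.034] hi [ 0.718 -0.127  0.149]
scene cap_chute 0.69 [364. 262.] 2251 med [0.787 0.107 0.127] lo [ 0.635  0.072 -0.   ] hi [0.837 0.149 0.23 ]
scene square 0.94 [234. 186.] 1118 med [ 0.468 -0.307 -0.001] lo [ 0.356 -0.429 -0.006] hi [ 0.632 -0.15   0.003]
scene relay1_mid 0.63 [449. 179.] 177 med [0.389 0.475 0.018] lo [ 0.344  0.45  -0.004] hi [0.43  0.504 0.026]
scene solvent 0.91 [209. 252.] 406 med [ 0.698 -0.343  0.073] lo [ 0.675 -0.369  0.008] hi [ 0.709 -0.325  0.12 ]
scene spool 0.75 [324. 267.] 263 med [0.735 0.001 0.032] lo [ 0.698 -0.022 -0.002] hi [0.752 0.025 0.036]
scene meter 0.91 [430. 255.] 1209 med [0.723 0.326 0.033] lo [0.679 0.258 0.   ] hi [0.751 0.402 0.043]
scene driver 0.73 [205. 203.] 883 med [ 0.487 -0.327 -0.001] lo [ 0.3
[... 687 characters left out ...]
 0.074 -0.   ] hi [0.828 0.153 0.226]
side square 0.84 [321. 198.] 575 med [ 0.446 -0.195 -0.001] lo [ 0.349 -0.433 -0.008] hi [ 0.628 -0.148  0.006]
side relay1_mid 0.23 [270. 193.] 90 med [ 0.666 -0.139  0.083] lo [ 0.644 -0.304 -0.001] hi [ 0.705 -0.125  0.129]
side solvent none
side spool 0.37 [306. 296.] 978 med [0.717 0.35  0.033] lo [0.678 0.267 0.007] hi [0.748 0.408 0.043]
side meter 0.96 [306. 298.] 922 med [0.716 0.354 0.033] lo [0.678 0.268 0.01 ] hi [0.748 0.408 0.043]
side driver 0.5 [423. 296.] 88 med [0.363 0.473 0.022] lo [0.342 0.456 0.009] hi [0.385 0.488 0.028]
side reel 0.7 [299. 160.] 167 med [ 0.42  -0.504  0.014] lo [ 0.387 -0.546 -0.004] hi [ 0.455 -0.467  0.023]
1.4
```

```bash
python3 - <<'E'
from h import *
D={c:np.load(c+".npz") for c in("scene","side")}
for c,z in D.items():
    W=z["W"]; hsv=cv2.cvtColor(z["p"],cv2.COLOR_BGR2HSV); ok=z["d"]>0
    yel=(abs(hsv[...,0].astype(int)-27)<8)&(hsv[...,1]>150)&(hsv[...,2]>110)&ok
    X=W[...,0];Y=W[...,1];Z=W[...,2]
    m=yel&(abs(Z)<.012)&(X>.3)&(X<.68)&(Y<-.1)&(Y>-.47)
    r=cv2.minAreaRect(W[m][:,:2].astype(np.float32)); print(c,"square",m.sum(),np.round(r[0],4),np.round(r[1],3),r[2])
    m=yel&(Z>.02)&(Z<.07)&(X>.3)&(X<.5)&(Y>.2)&(Y<.45)
    H=W[m]; print(" handle",len(H),H.mean(0).round(4),"ztop",np.percentile(H[:,2],90).round(4),"rect",[np.round(a,3) for a in cv2.minAreaRect(H[:,:2].astype(np.float32))])
    m=ok&(hsv[...,2]<75)&(Z>.008)&(Z<.095)&(X>.38)&(X<.66)&(Y>.2)&(Y<.45)
    B=W[m]; print(" pan",len(B),[np.round(a,4) for a in cv2.minAreaRect(B[:,:2].astype(np.float32))],np.percentile(B[:,2],98))
    for n,y0,y1 in(("relay",-.24,-.08),("cap",.04,.2)):
        m=ok&(Z>.10)&(X>.6)&(X<.95)&(Y>y0)&(Y<y1); C=W[m]
        r=cv2.minAreaRect(C[:,:2].astype(np.float32)); print(" ",n,len(C),[np.round(a,4) for a in r]," box",cv2.boxPoints(r).round(3).tolist())
        for zz in(.12,.14,.16,.18,.2):
            q=C[abs(C[:,2]-zz)<.006]; print("   z",zz,len(q),q[:,0].min().round(3),np.percentile(q[:,1],[1,50,99]).round(4))
    cv2.imwrite(f"pics/{c}_crop.png",cv2.resize(z["p"][150:310,200:480] if c=="side" else z["p"][150:310,180:460],None,fx=2.8,fy=2.8,interpolation=cv2.INTER_CUBIC))
E
```

```text
scene square 1446 [ 0.4923 -0.2919] [0.287 0.293] 89.5391845703125
 handle 56 [0.3856 0.3084 0.0407] ztop 0.0444 rect [array([0.388, 0.31 ]), array([0.049, 0.017]), np.float64(3.741)]
 pan 953 [array([0.512 , 0.3201]), array([0.1489, 0.1024]), np.float64(4.5398)] 0.07611329256238714
  relay 1842 [array([ 0.797 , -0.1598]), array([0.306 , 0.1592]), np.float64(0.013)]  box [[0.6439999938011169, -0.07999999821186066], [0.6439999938011169, -0.23899999260902405], [0.949999988079071, -0.23899999260902405], [0.949999988079071, -0.07999999821186066]]
   z 0.12 140 0.644 [-0.2311 -0.1395 -0.0803]
   z 0.14 157 0.645 [-0.2345 -0.1575 -0.1256]
   z 0.16 221 0.679 [-0.234  -0.1647 -0.1265]
   z 0.18 125 0.718 [-0.2071 -0.169  -0.1281]
   z 0.2 78 0.767 [-0.2083 -0.1676 -0.1331]
  cap 1753 [array([0.7855, 0.1199]), array([0.3289, 0.1595]), np.float64(0.0099)]  box [[0.6209999918937683, 0.20000000298023224], [0.6209999918937683, 0.03999999910593033], [0.949999988079071, 0.03999999910593033], [0.949999988079071, 0.20000000298023224]]
   z 0.12 126 0.624 [0.0451 0.0934 0.1877]
   z 0.14 123 0.621 [0
[... 697 characters left out ...]
4]]
   z 0.12 101 0.642 [-0.2017 -0.1379 -0.1248]
   z 0.14 127 0.641 [-0.1992 -0.1438 -0.1221]
   z 0.16 111 0.68 [-0.2278 -0.1477 -0.1206]
   z 0.18 115 0.722 [-0.1881 -0.1525 -0.1252]
   z 0.2 92 0.76 [-0.1916 -0.1537 -0.1312]
  cap 1510 [array([0.7831, 0.1201]), array([0.3337, 0.1591]), np.float64(0.0161)]  box [[0.6159999966621399, 0.20000000298023224], [0.6159999966621399, 0.03999999910593033], [0.949999988079071, 0.04100000113248825], [0.949999988079071, 0.20000000298023224]]
   z 0.12 142 0.616 [0.0552 0.1247 0.194 ]
   z 0.14 154 0.617 [0.0557 0.1236 0.186 ]
   z 0.16 144 0.655 [0.0532 0.1251 0.1937]
   z 0.18 137 0.698 [0.0868 0.1263 0.1543]
   z 0.2 97 0.747 [0.0906 0.1286 0.1538]
```

View pics/side_crop.png

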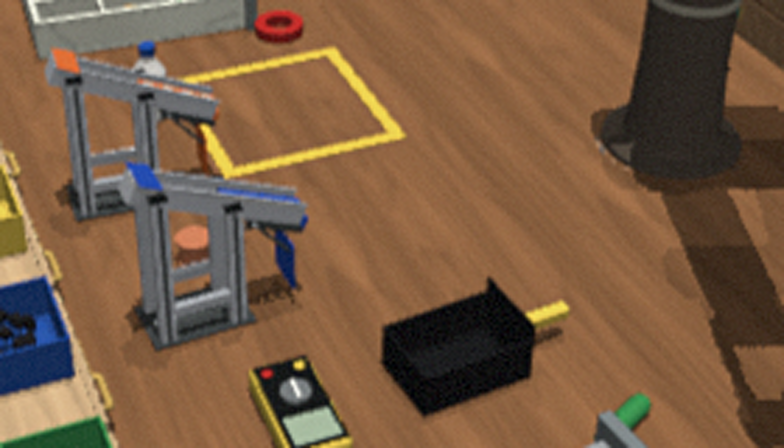

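View pics/scene_crop.png

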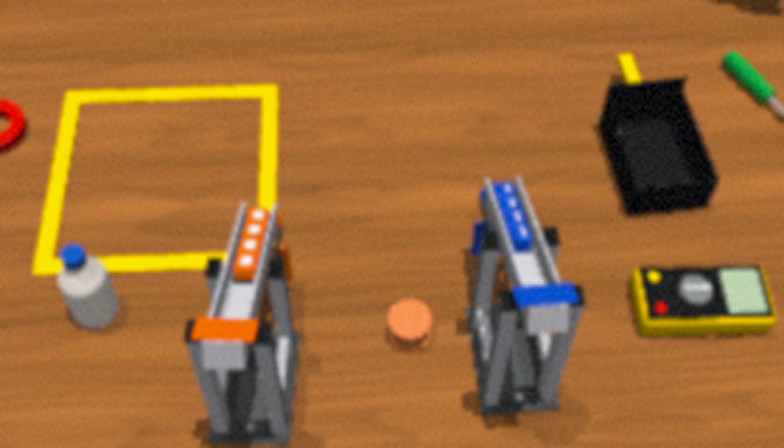

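Both crops confirm the layout. The bin lies at (650,140) in the scene crop, with its handle towards the robot. The relays sit at the lip at (257,225) and the orange tag is at (225,330). The orange paddle shows under the lip at (205,150) in the side crop. Next I'll get the chute's axis.

```bash
python3 - <<'E'
from h import *
for c in("scene","side"):
    z=np.load(c+".npz"); W=z["W"]; hsv=cv2.cvtColor(z["p"],cv2.COLOR_BGR2HSV).astype(int); ok=z["d"]>0
    X=W[...,0];Y=W[...,1];Z=W[...,2]; h,s,v=hsv[...,0],hsv[...,1],hsv[...,2]
    gr=cv2.morphologyEx(z["d"],cv2.MORPH_GRADIENT,np.ones((3,3)))<.02
    for n,col,y0,y1 in(("relay",(h<14)&(s>170)&(v>90),-.24,-.08),("cap",(h>104)&(h<125)&(s>150)&(v>60),.04,.2)):
        b=ok&(Y>y0)&(Y<y1)&(X>.58)&(X<.92)
        T=W[b&col&(Z>.205)]; R=W[b&col&(Z>.118)&(Z<.2)]
        print(c,n,"tag",len(T),np.median(T,0).round(4),"parts",len(R),np.median(R,0).round(4),R.min(0).round(3),R.max(0).round(3))
        G=W[b&gr&(s<70)&(Z>.1)&(Z<.225)]  # grey rails
        # principal direction & rail edges
        vec=np.median(T,0)-np.median(R,0); print("   yaw tag-parts",np.arctan2(vec[1],vec[0]).round(3), "pitch",np.arctan2(vec[2],np.hypot(*vec[:2])).round(3))
        P=W[b&col&(Z>.02)&(Z<.095)]
        if len(P)>5: print("   paddle",len(P),np.median(P,0).round(4),np.percentile(P,[3,97],0).round(3).tolist(),[np.round(a,4) for a in cv2.minAreaRect(P[:,:2].astype(np.float32))])
        # footplate
        F=W[b&gr&(Z>.004)&(Z<.03)&(s<90)&(X>.68)]
        if len(F)>20: print("   foot",len(F),[np.round(a,3) for a in cv2.minAreaRect(F[:,:2].astype(np.float32))])
        for yaw in np.arange(-.25,.1,.05):
            e=np.array([np.cos(yaw),np.sin(yaw)]); nn=np.array([-e[1],e[0]]); M=W[b&gr&(Z>.13)&(Z<.225)][:,:2]@nn
            q=np.percentile(M,[3,97]); print("     yaw %.2f w %.4f mid %.4f"%(yaw,q[1]-q[0],q.mean()))
E
```

```text
scene relay tag 111 [ 0.8345 -0.1738  0.2252] parts 101 [ 0.71   -0.1611  0.158 ] [ 0.646 -0.178  0.118] [ 0.748 -0.133  0.176]
   yaw tag-parts -0.101 pitch 0.493
   paddle 18 [ 0.6682 -0.1322  0.0697] [[0.666, -0.135, 0.03], [0.67, -0.128, 0.087]] [array([ 0.6682, -0.1317]), array([0.0093, 0.0042]), np.float64(84.0639)]
   foot 182 [array([ 0.799, -0.168]), array([0.081, 0.103]), np.float64(84.032)]
     yaw -0.25 w 0.0783 mid 0.0354
     yaw -0.20 w 0.0742 mid -0.0050
     yaw -0.15 w 0.0699 mid -0.0454
     yaw -0.10 w 0.0678 mid -0.0866
     yaw -0.05 w 0.0675 mid -0.1273
     yaw -0.00 w 0.0717 mid -0.1672
     yaw 0.05 w 0.0762 mid -0.2066
scene cap tag 145 [0.8139 0.1119 0.2256] parts 116 [0.6925 0.1057 0.1608] [0.626 0.095 0.127] [0.787 0.128 0.198]
   yaw tag-parts 0.051 pitch 0.49
   paddle 21 [0.6459 0.0832 0.062 ] [[0.644, 0.08, 0.033], [0.648, 0.088, 0.086]] [array([0.6456, 0.0847]), array([0.0039, 0.0106]), np.float64(14.0904)]
   foot 171 [array([0.775, 0.108]), array([0.111, 0.075]), np.float64(2.289)]
     yaw -0.25 w 0.0885 mid 0.2981
     yaw -0.20 w 0.0848 mid 0.
[... 749 characters left out ...]
d -0.1165
     yaw -0.00 w 0.0600 mid -0.1559
     yaw 0.05 w 0.0612 mid -0.1937
side cap tag 61 [0.8101 0.1125 0.2246] parts 19 [0.665  0.0993 0.1489] [0.624 0.086 0.123] [0.719 0.13  0.174]
   yaw tag-parts 0.091 pitch 0.479
   paddle 69 [0.6421 0.118  0.0555] [[0.639, 0.088, 0.03], [0.644, 0.136, 0.09]] [array([0.6444, 0.1134]), array([0.0102, 0.0534]), np.float64(3.6382)]
   foot 123 [array([0.766, 0.116]), array([0.122, 0.082]), np.float64(2.194)]
     yaw -0.25 w 0.0995 mid 0.2983
     yaw -0.20 w 0.0924 mid 0.2639
     yaw -0.15 w 0.0849 mid 0.2291
     yaw -0.10 w 0.0772 mid 0.1939
     yaw -0.05 w 0.0698 mid 0.1580
     yaw -0.00 w 0.0650 mid 0.1202
     yaw 0.05 w 0.0638 mid 0.0807
```

```bash
cat >>h.py <<'E'
from scipy.spatial.transform import Rotation as Ro
import math
def down(yaw): # tool y at world angle yaw+90deg, tool x = -bar dir
    return Ro.from_matrix(np.array([[-np.cos(yaw),-np.sin(yaw),0],[-np.sin(yaw),np.cos(yaw),0],[0,0,-1]]).T)
def plan(wps,vmax=.024,s=None):
    """wps: list of (x,y,z,yaw[,v]); prints rows in tool units"""
    if s is None:
        st=arm.read_state(); s=(st["tcp_pos"],Ro.from_quat(st["eef_rot"]))
        x=s[1].as_matrix()[:,0]; print("t",round(st["t"],2),"tcp",s[0].round(4),"yaw",round(math.atan2(-x[1],-x[0]),3),"F",st["force"].round(1),"w",round(st["gripper_width"],3))
    p,R=np.array(s[0]),s[1]
    for w in wps:
        v=w[4] if len(w)>4 else vmax
        q=np.array(w[:3]); rv=(R.inv()*down(w[3])).as_rotvec()
        n=max(1,math.ceil(np.abs(R.inv().apply(q-p)).max()/v),math.ceil(np.linalg.norm(q-p)/v/1.3),math.ceil(np.abs(rv).max()/.075))
        print("wp",w,n,"rows")
        for i in range(n):
            a=R.inv().apply((q-p)/(n-i))/.025
            print("  ",[float(k) for k in np.round(np.r_[a,rv/n/.08],2)+0])
            p=p+R.apply(np.round(a,2)*.025); R=R*Ro.from_rotvec(np.round(rv/n/.08,2)*.08)
    return p,R
E
python3 - <<'E'
from h import *
plan([(.382,.309,.13,.08)])
E
```

```text
t 1.4 tcp [0.1768 0.5995 0.2313] yaw -0.287 F [ 0.8 -0.4  0.4] w 0.998
wp (0.382, 0.309, 0.13, 0.08) 12 rows
   [-0.93, -0.74, 0.34, 0.0, 0.0, -0.38]
   [-0.91, -0.76, 0.34, 0.0, 0.0, -0.38]
   [-0.88, -0.79, 0.34, 0.0, 0.0, -0.38]
   [-0.86, -0.82, 0.34, 0.0, 0.0, -0.38]
   [-0.83, -0.84, 0.34, 0.0, 0.0, -0.38]
   [-0.81, -0.87, 0.34, 0.0, 0.0, -0.38]
   [-0.78, -0.89, 0.34, 0.0, 0.0, -0.38]
   [-0.75, -0.91, 0.33, 0.0, 0.0, -0.38]
   [-0.73, -0.94, 0.34, 0.0, 0.0, -0.38]
   [-0.7, -0.96, 0.33, 0.0, 0.0, -0.38]
   [-0.67, -0.98, 0.34, 0.0, 0.0, -0.38]
   [-0.63, -1.0, 0.33, 0.0, 0.0, -0.38]
```

Call:
send_rows([
  [-0.93, -0.74, 0.34, 0, 0, -0.38],
  [-0.91, -0.76, 0.34, 0, 0, -0.38],
  [-0.88, -0.79, 0.34, 0, 0, -0.38],
  [-0.86, -0.82, 0.34, 0, 0, -0.38],
  [-0.83, -0.84, 0.34, 0, 0, -0.38],
  [-0.81, -0.87, 0.34, 0, 0, -0.38],
  [-0.78, -0.89, 0.34, 0, 0, -0.38],
  [-0.75, -0.91, 0.34, 0, 0, -0.38],
], jaw=70)

```text
t: 2.07
tcp_pos: [0.3142, 0.4048, 0.1632]
eef_rot: [0.021, 1.0, 0.0, 0.0]
force: [0.6, 0.9, -0.2]
gripper_width: 0.698
grip_force: 0.0
```

Call:
send_rows([
  [-0.73, -0.94, 0.34, 0, 0, -0.38],
  [-0.7, -0.96, 0.34, 0, 0, -0.38],
  [-0.67, -0.98, 0.34, 0, 0, -0.38],
  [-0.63, -1.0, 0.34, 0, 0, -0.38],
  [0, 0, 0, 0, 0, 0],
  [0, 0, 0, 0, 0, 0],
])

```text
t: 2.57
tcp_pos: [0.3823, 0.3078, 0.1289]
eef_rot: [-0.037, 0.999, -0.0, -0.001]
force: [-0.6, -0.7, -0.5]
gripper_width: 0.702
grip_force: 0.0
```

```bash
python3 - <<'E'
from h import *
st=arm.read_state(); p,d=arm.snapshot("wrist"); W=cloud("wrist",d); cv2.imwrite("pics/w1.png",p)
hsv=cv2.cvtColor(p,cv2.COLOR_BGR2HSV).astype(int); X,Y,Z=W[...,0],W[...,1],W[...,2]
m=(abs(hsv[...,0]-27)<8)&(hsv[...,1]>130)&(d>0)&(Z>.02)&(Z<.07)&(X>.3)&(X<.48)&(Y>.2)&(Y<.42)
H=W[m]; print(len(H))
if len(H): print(np.median(H,0).round(4),[np.round(a,4) for a in cv2.minAreaRect(H[:,:2].astype(np.float32))])
plan([(.382,.309,.017,.08)])
E
```

```text
1662
[0.3897 0.31   0.0438] [array([0.3927, 0.3105]), array([0.073 , 0.0191]), np.float64(3.7025)]
t 2.62 tcp [0.3822 0.3089 0.1294] yaw 0.076 F [0.4 0.1 0.4] w 0.699
wp (0.382, 0.309, 0.017, 0.08) 5 rows
   [0.0, 0.0, 0.9, 0.0, 0.0, -0.01]
   [0.0, 0.0, 0.9, 0.0, 0.0, -0.01]
   [0.0, 0.0, 0.9, 0.0, 0.0, -0.01]
   [0.0, 0.0, 0.9, 0.0, 0.0, -0.01]
   [0.01, 0.0, 0.9, 0.0, 0.0, -0.01]
```

View pics/w1.png

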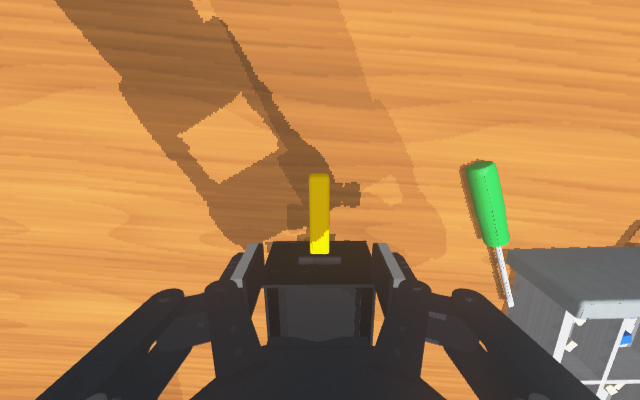

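The wrist view shows the yellow bar upright at (319,213), centred between the fingers. Its top is at z 0.044, as it should be. I'll go down and grip.

Call:
send_rows([
  [0, 0.02, 0.9, 0, 0, 0],
  [0, 0.02, 0.9, 0, 0, 0],
  [0, 0, 0.9, 0, 0, 0],
  [0, 0, 0.9, 0, 0, 0],
  [0, 0, 0.88, 0, 0, 0],
  [0, 0, 0, 0, 0, 0],
  [0, 0, 0, 0, 0, 0],
])

```text
t: 3.2
tcp_pos: [0.3805, 0.3105, 0.0167]
eef_rot: [-0.04, 0.999, -0.001, -0.001]
force: [-0.4, 0.6, 0.1]
gripper_width: 0.7
grip_force: 0.0
```

Call:
send_rows([
  [0, 0, 0, 0, 0, 0],
  [0, 0, 0, 0, 0, 0],
  [0, 0, 0, 0, 0, 0],
  [0, 0, 0, 0, 0, 0],
  [0, 0, 0, 0, 0, 0],
  [0, 0, 0, 0, 0, 0],
  [0, 0, 0, 0, 0, 0],
  [0, 0, 0, 0, 0, 0],
], jaw=0)

```text
t: 3.87
tcp_pos: [0.3828, 0.3108, 0.0187]
eef_rot: [-0.039, 0.999, 0.001, 0.001]
force: [-2.0, -0.9, 5.9]
gripper_width: 0.199
grip_force: 60.1
```

```bash
python3 - <<'E'
from h import *
z0=arm.read_state()["tcp_pos"][2]
plan([(.36,.29,z0,.07),(.35,-.138,z0,-.1)])
E
```

```text
t 3.87 tcp [0.3828 0.3108 0.0187] yaw 0.078 F [-2.  -0.9  5.9] w 0.199
wp (0.36, 0.29, np.float64(0.01872230422114568), 0.07) 2 rows
   [0.49, -0.38, 0.0, 0.01, 0.01, 0.05]
   [0.48, -0.38, 0.0, 0.01, 0.01, 0.05]
wp (0.35, -0.138, np.float64(0.01872230422114568), -0.1) 18 rows
   [0.09, -0.95, 0.0, 0.0, 0.0, 0.12]
   [0.08, -0.95, 0.0, 0.0, 0.0, 0.12]
   [0.07, -0.95, 0.0, 0.0, 0.0, 0.12]
   [0.06, -0.95, 0.0, 0.0, 0.0, 0.12]
   [0.05, -0.95, 0.0, 0.0, 0.0, 0.12]
   [0.04, -0.95, 0.0, 0.0, 0.0, 0.12]
   [0.03, -0.95, 0.0, 0.0, 0.0, 0.12]
   [0.03, -0.95, 0.0, 0.0, 0.0, 0.12]
   [0.02, -0.95, 0.0, 0.0, 0.0, 0.12]
   [0.01, -0.95, 0.0, 0.0, 0.0, 0.12]
   [0.0, -0.95, 0.0, 0.0, 0.0, 0.12]
   [-0.01, -0.95, 0.0, 0.0, 0.0, 0.12]
   [-0.02, -0.95, 0.0, 0.0, 0.0, 0.12]
   [-0.03, -0.95, 0.0, 0.0, 0.0, 0.12]
   [-0.04, -0.95, 0.0, 0.0, 0.0, 0.12]
   [-0.05, -0.95, 0.0, 0.0, 0.0, 0.12]
   [-0.06, -0.95, 0.0, 0.0, 0.0, 0.12]
   [-0.07, -0.95, 0.0, 0.0, 0.0, 0.12]
```

Call:
send_rows([
  [0.3, -0.2, -0.06, 0, 0, 0.05],
  [0.4, -0.4, 0, 0, 0, 0.05],
  [0.3, -0.6, 0, 0, 0, 0.1],
  [0.1, -0.8, 0, 0, 0, 0.12],
  [0.05, -0.8, 0, 0, 0, 0.12],
  [0.05, -0.8, 0, 0, 0, 0.12],
  [0.05, -0.8, 0, 0, 0, 0.12],
  [0.05, -0.8, 0, 0, 0, 0.12],
])

```text
t: 4.53
tcp_pos: [0.3555, 0.1771, 0.019]
eef_rot: [-0.007, 1.0, 0.0, 0.0]
force: [-1.1, 0.8, 0.2]
gripper_width: 0.195
grip_force: 59.2
```

Call:
send_rows([
  [0.04, -0.8, 0, 0, 0, 0.12],
  [0.03, -0.8, 0, 0, 0, 0.12],
  [0.03, -0.8, 0, 0, 0, 0.12],
  [0.02, -0.8, 0, 0, 0, 0.12],
  [0.01, -0.8, 0, 0, 0, 0.12],
  [0, -0.8, 0, 0, 0, 0.12],
  [0, -0.8, 0, 0, 0, 0.12],
  [0, -0.8, 0, 0, 0, 0.12],
])

```text
t: 5.2
tcp_pos: [0.349, 0.0172, 0.019]
eef_rot: [0.031, 1.0, 0.0, 0.0]
force: [-0.2, 1.0, -1.1]
gripper_width: 0.196
grip_force: 59.2
```

```bash
python3 - <<'E'
from h import *
z0=arm.read_state()["tcp_pos"][2]
plan([(.36,-.126,z0,-.1)],vmax=.02)
E
```

```text
t 5.2 tcp [0.349  0.0172 0.019 ] yaw -0.063 F [-0.2  1.  -1.1] w 0.196
wp (0.36, -0.126, np.float64(0.019019768685061306), -0.1) 8 rows
   [-0.1, -0.71, 0.0, 0.0, 0.0, 0.06]
   [-0.1, -0.71, 0.0, 0.0, 0.0, 0.06]
   [-0.11, -0.71, 0.0, 0.0, 0.0, 0.06]
   [-0.11, -0.71, 0.0, 0.0, 0.0, 0.06]
   [-0.11, -0.71, 0.0, 0.0, 0.0, 0.06]
   [-0.12, -0.71, 0.0, 0.0, 0.0, 0.06]
   [-0.12, -0.71, 0.0, 0.0, 0.0, 0.06]
   [-0.12, -0.7, 0.0, 0.0, 0.0, 0.06]
```

Call:
send_rows([
  [-0.1, -0.72, 0, 0, 0, 0.06],
  [-0.1, -0.72, 0, 0, 0, 0.06],
  [-0.1, -0.72, 0, 0, 0, 0.06],
  [-0.1, -0.72, 0, 0, 0, 0.06],
  [-0.1, -0.72, 0, 0, 0, 0.06],
  [-0.1, -0.72, 0, 0, 0, 0.06],
  [-0.1, -0.7, 0, 0, 0, 0.06],
  [-0.1, -0.68, 0, 0, 0, 0.06],
])

```text
t: 5.87
tcp_pos: [0.3573, -0.1258, 0.019]
eef_rot: [0.051, 0.999, 0.0, -0.0]
force: [-0.2, 3.8, 2.6]
gripper_width: 0.2
grip_force: 59.6
```

Call:
send_rows([
  [0, 0, 0, 0, 0, 0],
  [0, 0, 0, 0, 0, 0],
])

```text
t: 6.03
tcp_pos: [0.3581, -0.1261, 0.019]
eef_rot: [0.052, 0.999, -0.0, 0.0]
force: [-0.8, -2.5, 1.7]
gripper_width: 0.201
grip_force: 59.7
```

```bash
python3 - <<'E'
from h import *
ims=[]
for c in("scene","side"):
    p,d=arm.snapshot(c); W=cloud(c,d); X,Y,Z=W[...,0],W[...,1],W[...,2]; v=cv2.cvtColor(p,cv2.COLOR_BGR2HSV)[...,2]
    m=(d>0)&(v<75)&(Z>.008)&(Z<.085)&(X>.39)&(X<.62)&(Y>-.23)&(Y<-.03); B=W[m]
    print(c,len(B),[np.round(a,4) for a in cv2.minAreaRect(B[:,:2].astype(np.float32))],np.percentile(B[:,2],[2,98]).round(3))
    far=B[(B[:,2]>.05)]; print(far[:,0].max(),np.percentile(far[:,1],[2,98]).round(3))
    ims.append(p[120:290,180:400] if c=="scene" else p[130:300,190:410])
cv2.imwrite("pics/pre.png",cv2.resize(np.hstack(ims),None,fx=1.8,fy=1.8,interpolation=cv2.INTER_CUBIC))
plan([])
E
```

```text
scene 769 [array([ 0.4863, -0.1386]), array([0.1003, 0.1511]), np.float64(83.6374)] [0.01  0.078]
0.5641544833544037 [-0.192 -0.084]
side 874 [array([ 0.4753, -0.1379]), array([0.1194, 0.1658]), np.float64(82.7183)] [0.01  0.071]
0.5604970782310542 [-0.195 -0.081]
t 6.13 tcp [ 0.3582 -0.1255  0.019 ] yaw -0.102 F [ 0.5 -1.8  1.9] w 0.196
```

View pics/pre.png

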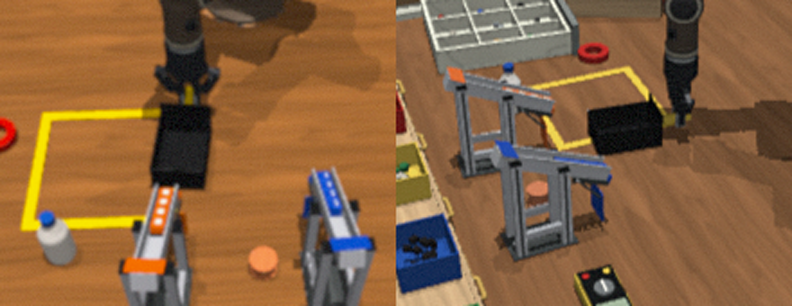

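The bin lies in line with the orange chute: its centre is at (180,145) in the left half, straight ahead of the lip at (165,190), and both yaws are about -0.1. I'll go forward until it meets the paddle.

Call:
send_rows([
  [-0.4, 0, 0, 0, 0, 0],
  [-0.6, 0, 0, 0, 0, 0],
  [-0.7, 0, 0, 0, 0, 0],
  [-0.7, 0, 0, 0, 0, 0],
  [-0.6, 0, 0, 0, 0, 0],
  [-0.4, 0, 0, 0, 0, 0],
  [-0.3, 0, 0, 0, 0, 0],
  [-0.2, 0, 0, 0, 0, 0],
])

```text
t: 6.8
tcp_pos: [0.4553, -0.1345, 0.0183]
eef_rot: [0.05, 0.999, 0.0, -0.0]
force: [-0.9, -0.9, -1.8]
gripper_width: 0.2
grip_force: 59.5
```

Call:
send_rows([
  [-0.2, 0, 0, 0, 0, 0],
  [-0.2, 0, 0, 0, 0, 0],
  [-0.2, 0, 0, 0, 0, 0],
  [-0.2, 0, 0, 0, 0, 0],
  [-0.2, 0, 0, 0, 0, 0],
  [-0.2, 0, 0, 0, 0, 0],
])

```text
t: 7.3
tcp_pos: [0.4745, -0.1361, 0.0182]
eef_rot: [0.05, 0.999, 0.002, -0.012]
force: [-27.4, 1.7, 29.2]
gripper_width: 0.197
grip_force: 63.8
```

Call:
send_rows([
  [-0.2, 0, 0, 0, 0, 0],
  [-0.2, 0, 0, 0, 0, 0],
  [0, 0, 0, 0, 0, 0],
  [0, 0, 0, 0, 0, 0],
])

```text
t: 7.63
tcp_pos: [0.4831, -0.1366, 0.0182]
eef_rot: [0.049, 0.999, 0.003, -0.013]
force: [-24.9, 3.2, 27.2]
gripper_width: 0.198
grip_force: 63.5
```

```bash
python3 - <<'E'
from h import *
ims=[]
for c in("scene","side"):
    p,d=arm.snapshot(c); W=cloud(c,d); X,Y,Z=W[...,0],W[...,1],W[...,2]; h,s,v=[a.astype(int) for a in cv2.split(cv2.cvtColor(p,cv2.COLOR_BGR2HSV))]
    o=(h<14)&(s>170)&(v>90)&(d>0)&(Y>-.24)&(Y<-.08)&(X>.4)&(X<.8)
    for n,a,b in(("in pan",.005,.07),("chute",.115,.2)):
        Q=W[o&(Z>a)&(Z<b)]; print(c,n,len(Q),np.median(Q,0).round(3) if len(Q) else "")
    ims.append(p[140:280,200:360] if c=="scene" else p[140:280,210:370])
cv2.imwrite("pics/push.png",cv2.resize(np.hstack(ims),None,fx=2.4,fy=2.4,interpolation=cv2.INTER_CUBIC))
plan([])
E
```

```text
scene in pan 30 [ 0.692 -0.155  0.033]
scene chute 36 [ 0.663 -0.156  0.131]
side in pan 76 [ 0.683 -0.154  0.039]
side chute 11 [ 0.633 -0.146  0.117]
t 7.73 tcp [ 0.4831 -0.1367  0.0182] yaw -0.099 F [-24.9   3.7  27.1] w 0.197
```

View pics/push.png

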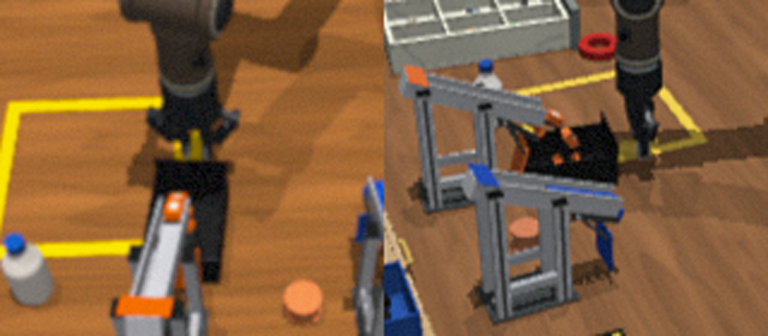

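The right half shows the gate open and the relays sliding into the pan, around (565,145). I'll hold here.

Call:
send_rows([
  [0, 0, 0, 0, 0, 0],
  [0, 0, 0, 0, 0, 0],
  [0, 0, 0, 0, 0, 0],
  [0, 0, 0, 0, 0, 0],
  [0, 0, 0, 0, 0, 0],
  [0, 0, 0, 0, 0, 0],
  [0, 0, 0, 0, 0, 0],
  [0, 0, 0, 0, 0, 0],
])

```text
t: 8.4
tcp_pos: [0.4832, -0.1366, 0.0182]
eef_rot: [0.049, 0.999, 0.003, -0.013]
force: [-24.2, 3.2, 26.5]
gripper_width: 0.197
grip_force: 63.6
```

Call:
send_rows([
  [0, 0, 0, 0, 0, 0],
  [0, 0, 0, 0, 0, 0],
  [0, 0, 0, 0, 0, 0],
  [0, 0, 0, 0, 0, 0],
  [0, 0, 0, 0, 0, 0],
  [0, 0, 0, 0, 0, 0],
  [0, 0, 0, 0, 0, 0],
  [0, 0, 0, 0, 0, 0],
])

```text
t: 9.07
tcp_pos: [0.4831, -0.1366, 0.0182]
eef_rot: [0.049, 0.999, 0.003, -0.013]
force: [-24.3, 3.2, 26.6]
gripper_width: 0.197
grip_force: 63.6
```

```bash
python3 - <<'E'
from h import *
ims=[]
for c in("scene","side","wrist"):
    p,d=arm.snapshot(c); W=cloud(c,d); X,Y,Z=W[...,0],W[...,1],W[...,2]; h,s,v=[a.astype(int) for a in cv2.split(cv2.cvtColor(p,cv2.COLOR_BGR2HSV))]
    o=(h<14)&(s>170)&(v>90)&(d>0)&(Y>-.24)&(Y<-.08)&(X>.4)&(X<.8)
    for n,a,b in(("in pan",-.005,.07),("chute",.105,.2)):
        Q=W[o&(Z>a)&(Z<b)]; print(c,n,len(Q),np.median(Q,0).round(3) if len(Q) else "")
    ims.append(cv2.resize(p[140:280,200:360] if c=="scene" else p[140:280,210:370] if c=="side" else p[180:400,190:442],(400,350),interpolation=cv2.INTER_CUBIC))
cv2.imwrite("pics/hold.png",np.vstack([np.hstack(ims[:2]),np.hstack([ims[2],ims[2]*0])])[:600])
plan([])
E
```

```text
scene in pan 193 [ 0.612 -0.14   0.   ]
scene chute 3 [ 0.738 -0.126  0.172]
side in pan 104 [ 0.613 -0.156  0.034]
side chute 0 
wrist in pan 0 
wrist chute 0 
t 9.22 tcp [ 0.4832 -0.1366  0.0182] yaw -0.099 F [-24.9   2.   26.9] w 0.201
```

View pics/hold.png

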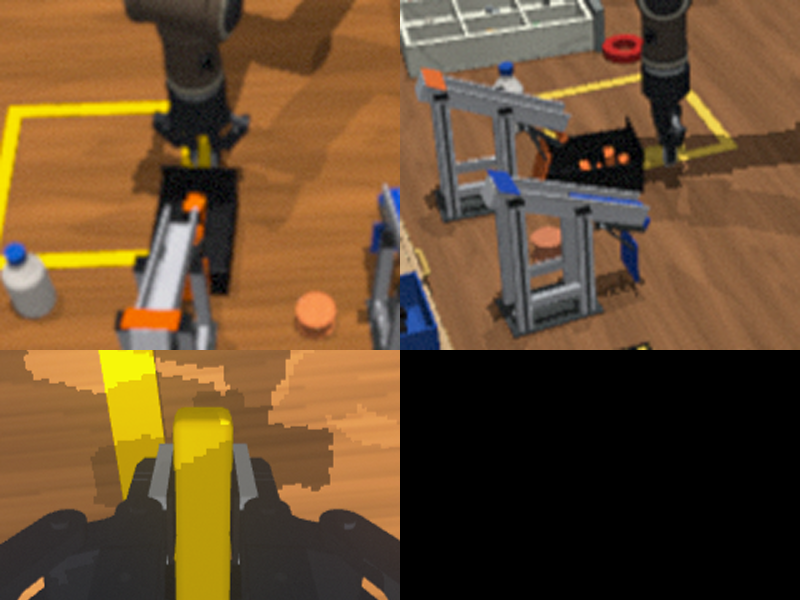

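All the relays seem to have left the chute. In the side view they lie in the pan around (605,158), and the chute bed is empty. I'll pull back, gently at first.

Call:
send_rows([
  [0.2, 0, 0, 0, 0, 0],
  [0.3, 0, 0, 0, 0, 0],
  [0.4, 0, 0, 0, 0, 0],
  [0.5, 0, 0, 0, 0, 0],
  [0.5, 0, 0, 0, 0, 0],
  [0.5, 0, 0, 0, 0, 0],
  [0.5, 0, 0, 0, 0, 0],
  [0.5, 0, 0, 0, 0, 0],
])

```text
t: 9.88
tcp_pos: [0.4099, -0.1311, 0.0186]
eef_rot: [0.051, 0.999, -0.0, 0.001]
force: [-0.2, 0.0, -3.0]
gripper_width: 0.2
grip_force: 59.5
```

Call:
send_rows([
  [0.5, 0, 0, 0, 0, 0],
  [0.5, 0, 0, 0, 0, 0],
  [0.4, 0, 0, 0, 0, 0],
  [0.3, 0, 0, 0, 0, 0],
  [0.2, 0, 0, 0, 0, 0],
  [0, 0, 0, 0, 0, 0],
])

```text
t: 10.38
tcp_pos: [0.362, -0.1258, 0.0186]
eef_rot: [0.051, 0.999, 0.0, -0.0]
force: [-0.5, -0.3, -3.1]
gripper_width: 0.196
grip_force: 59.5
```

```bash
python3 - <<'E'
from h import *
ims=[]
for c in("scene","side"):
    p,d=arm.snapshot(c); W=cloud(c,d); X,Y,Z=W[...,0],W[...,1],W[...,2]; h,s,v=[a.astype(int) for a in cv2.split(cv2.cvtColor(p,cv2.COLOR_BGR2HSV))]
    o=(h<14)&(s>170)&(v>90)&(d>0)&(Y>-.24)&(Y<-.04)&(X>.38)&(X<.8)
    for n,a,b in(("in pan",-.005,.07),("chute",.105,.2)):
        Q=W[o&(Z>a)&(Z<b)]; print(c,n,len(Q),np.median(Q,0).round(3) if len(Q) else "")
    m=(d>0)&(v<75)&(Z>.008)&(Z<.085)&(X>.38)&(X<.62)&(Y>-.23)&(Y<-.03); B=W[m]
    print(c,len(B),[np.round(a,4) for a in cv2.minAreaRect(B[:,:2].astype(np.float32))],np.percentile(B[:,2],[2,98]).round(3))
    ims.append(p[140:260,220:360] if c=="scene" else p[150:270,230:370])
cv2.imwrite("pics/back.png",cv2.resize(np.hstack(ims),None,fx=2.8,fy=2.8,interpolation=cv2.INTER_CUBIC))
plan([(.362,-.22,arm.read_state()["tcp_pos"][2],-.05),(.364,-.293,arm.read_state()["tcp_pos"][2],0)],vmax=.014)
E
```

```text
scene in pan 297 [ 0.58  -0.123 -0.   ]
scene chute 19 [ 0.648 -0.152  0.118]
scene 827 [array([ 0.4708, -0.1352]), array([0.0994, 0.1902]), np.float64(84.3889)] [0.011 0.079]
side in pan 77 [ 0.462 -0.143  0.033]
side chute 3 [ 0.647 -0.13   0.122]
side 891 [array([ 0.4703, -0.1401]), array([0.122 , 0.1864]), np.float64(86.0449)] [0.009 0.073]
t 10.48 tcp [ 0.3638 -0.1265  0.019 ] yaw -0.102 F [ 0.3  0.8 -3.2] w 0.199
wp (0.362, -0.22, np.float64(0.018988643850289096), -0.05) 7 rows
   [-0.04, -0.53, 0.0, 0.0, 0.0, -0.09]
   [-0.04, -0.53, 0.0, 0.0, 0.0, -0.09]
   [-0.04, -0.53, 0.0, 0.0, 0.0, -0.09]
   [-0.03, -0.54, 0.0, 0.0, 0.0, -0.09]
   [-0.03, -0.53, 0.0, 0.0, 0.0, -0.09]
   [-0.02, -0.54, 0.0, 0.0, 0.0, -0.09]
   [-0.03, -0.53, 0.0, 0.0, 0.0, -0.09]
wp (0.364, -0.293, np.float64(0.018988643850289096), 0) 6 rows
   [-0.04, -0.49, 0.0, 0.0, 0.0, -0.11]
   [-0.03, -0.49, 0.0, 0.0, 0.0, -0.11]
   [-0.03, -0.48, 0.0, 0.0, 0.0, -0.11]
   [-0.02, -0.49, 0.0, 0.0, 0.0, -0.11]
   [-0.02, -0.49, 0.0, 0.0, 0.0, -0.11]
   [-0.02, -0.48, 0.0, 0.0, 0.0, -0.11]
```

View pics/back.png

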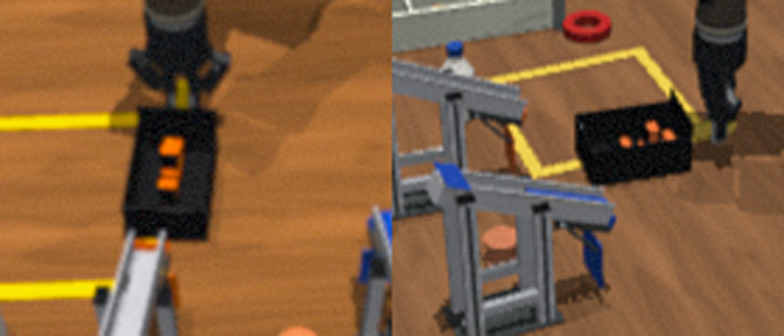

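The left half shows orange relays in the pan around (170,165), and an orange patch at the lip at (147,242) that could be the gate's stop plate. I'll check that with numbers and count the relays before going on.

```bash
python3 - <<'E'
from h import *
p,d=arm.snapshot("scene"); W=cloud("scene",d); h,s,v=[a.astype(int) for a in cv2.split(cv2.cvtColor(p,cv2.COLOR_BGR2HSV))]
def ch(r,c):
    if v[r,c]>150 and s[r,c]<110: return "W"
    if (h[r,c]<15 or h[r,c]>170) and s[r,c]>150 and v[r,c]>80: return "O" if v[r,c]>190 else "o"
    return "#" if v[r,c]<75 else "."
for r in range(176,240): print(r,"".join(ch(r,c) for c in range(262,300))," ".join("%2d"%round(W[r,c,2]*1000) for c in range(274,288,1)) if 184<r<212 else "")
z=np.load("scene.npz"); print("before: lip")
p=z["p"];W=z["W"];h,s,v=[a.astype(int) for a in cv2.split(cv2.cvtColor(p,cv2.COLOR_BGR2HSV))]
for r in range(218,240): print(r,"".join(ch(r,c) for c in range(262,300)))
rs=arm.regions_of("scene","relay1_mid")
for r in rs: print(round(r["p"],2),np.round(r["centre"]),r["pixels"].sum())
E
```

```text
176 ooooo.ooo.ooooooo##........###o.oooooo 
177 oooooooooooo.oooo###.......##.oooooooo 
178 oooooo.#############.....#####..ooooo. 
179 .o.....##########################.ooo. 
180 .......############################ooo 
181 ........############################o. 
182 ........############################.o 
183 ........############################.o 
184 .......#############################oo 
185 .......#############################.o 42 47 44 46 43 47 50 44 43 49 48 48 46 50
186 .o..oo#############################.oo 41 41 38 44 40 40 39 41 40 44 41 42 44 45
187 oooooo#############################oo. 36 36 34 35 34 34 36 37 38 36 37 35 39 37
188 oo.o..#############################ooo 30 31 29 27 31 30 28 30 30 29 28 29 35 33
189 oooooo##########.oooooo############.oo 26 24 21 24 26 30 33 33 35 32 26 28 24 27
190 oooooo##########oOOOOOoo###########ooo 14 17 16 20 17 28 33 29 32 32 31 23 22 21
191 ooo.oo#########oOOOOO.Oo###########oo.  8 11  9 14 14 29 31 32 32 30 31 23 1038 16
192 ..o.oo#########oO..OO.Oo###########ooo  8  8  8  9 53 51 49 47 1038 32 30 20 11 12
193 ooooo.########oo
[... 3104 characters left out ...]
WWWoOOO.....WW..o.oo.ooo.....ooooo.
225 oo.WWWOO.WWW...WWooooo.oooo.o..o.ooooo
226 oo.WWWOOWWWWOOWWWoooooo.oo.o.oooooooo.
227 o.WW..OO.WWWOOWW.ooo.o.ooooo.oooo.ooo.
228 o.WW..OOO..OOOW..ooooo.ooooooooooooooo
229 o.WW.oOOOOO.O.W..oooooo.oooooo.o.o.ooo
230 oWW..oO.WW.OOWW..oooo..ooo.oooooo..ooo
231 .WW..O.WWWWOOWW......oo..oooooooooooo.
232 .WW..O.WWWWOOW.....oo.oo.ooooooo.o.ooo
233 WW..oOO.W.OO.W.....oooooooooooooooooo.
234 WW..OOOOOOOOWW....ooooooo...oooooooooo
235 WW..OO...OOOWW....oo.oo.o..ooooo..o.oo
236 WW..O.WWW.OOW.....oooooooooooooooooooo
237 W..oOWWWW.O.W....ooooooooooooooo.ooooo
238 W..OO.WWWOOWW....oooooooo.oooooooooooo
239 W..OOOOOOOOWW...#oooooooooooo.oo.ooooo
0.49 [275. 210.] 59
```

There's no relay at the lip, only the 4-row edge of the stop plate with the bare bed behind it. The pan's heights (32, 50 and 32 mm) fit four relays, one of them lying on top of another. I'll slide to the square gently.

Call:
send_rows([
  [0, -0.15, 0, 0, 0, -0.04],
  [0, -0.3, 0, 0, 0, -0.08],
  [0, -0.4, 0, 0, 0, -0.1],
  [-0.03, -0.5, 0, 0, 0, -0.1],
  [-0.03, -0.5, 0, 0, 0, -0.1],
  [-0.03, -0.5, 0, 0, 0, -0.1],
  [-0.03, -0.5, 0, 0, 0, -0.1],
  [-0.03, -0.5, 0, 0, 0, -0.1],
])

```text
t: 11.25
tcp_pos: [0.3608, -0.2113, 0.0188]
eef_rot: [0.021, 1.0, -0.0, 0.0]
force: [-0.8, -1.0, -1.8]
gripper_width: 0.201
grip_force: 59.5
```

Call:
send_rows([
  [-0.03, -0.5, 0, 0, 0, -0.1],
  [-0.03, -0.5, 0, 0, 0, -0.1],
  [-0.03, -0.5, 0, 0, 0, -0.1],
  [-0.03, -0.5, 0, 0, 0, -0.1],
  [-0.03, -0.5, 0, 0, 0, -0.1],
  [-0.03, -0.4, 0, 0, 0, -0.06],
  [0, -0.3, 0, 0, 0, 0],
  [0, -0.15, 0, 0, 0, 0],
])

```text
t: 11.92
tcp_pos: [0.3636, -0.2953, 0.0189]
eef_rot: [-0.0, 1.0, -0.0, 0.0]
force: [0.1, -0.0, -3.1]
gripper_width: 0.198
grip_force: 59.5
```

```bash
cat >chk.py <<'E'
from h import *
for c in("scene","side"):
    p,d=arm.snapshot(c); W=cloud(c,d); X,Y,Z=W[...,0],W[...,1],W[...,2]; h,s,v=[a.astype(int) for a in cv2.split(cv2.cvtColor(p,cv2.COLOR_BGR2HSV))]
    gr=cv2.morphologyEx(d,cv2.MORPH_GRADIENT,np.ones((3,3)))<.05
    m=(d>0)&gr&(v<75)&(Z>.01)&(Z<.085)&(X>.405)&(X<.62)&(Y>-.4)&(Y<-.2); B=W[m]
    print(c,len(B),[np.round(a,4) for a in cv2.minAreaRect(B[:,:2].astype(np.float32))],"x,y pct",np.percentile(B,[1,99],0).round(3).tolist())
    o=(h<14)&(s>170)&(v>90)&(d>0)&(X>.4)&(X<.6)&(Y>-.36)&(Y<-.22)&(Z>.005); print(" relays px",o.sum(),W[o].min(0).round(3),W[o].max(0).round(3))
    y=(abs(h-27)<8)&(s>140)&(v>100)&(d>0)&(abs(Z)<.012)&(X>.33)&(X<.66)&(Y<-.12)&(Y>-.47)
    print(" tape",[np.percentile(W[y],k,0).round(3)[:2].tolist() for k in(1,99)])
    if c=="scene": cv2.imwrite("pics/fin.png",cv2.resize(p[160:260,180:300],None,fx=6,fy=6,interpolation=cv2.INTER_CUBIC))
plan([])
E
python3 chk.py
```

```text
scene 716 [array([ 0.4922, -0.2931]), array([0.0993, 0.1504]), np.float64(89.4224)] x,y pct [[0.419, -0.342, 0.011], [0.566, -0.244, 0.077]]
 relays px 65 [ 0.421 -0.324  0.006] [ 0.546 -0.244  0.052]
 tape [[0.35, -0.434], [0.635, -0.149]]
side 605 [array([ 0.4903, -0.2959]), array([0.1224, 0.1485]), np.float64(88.9319)] x,y pct [[0.417, -0.353, 0.011], [0.564, -0.237, 0.068]]
 relays px 46 [ 0.423 -0.348  0.007] [ 0.503 -0.283  0.053]
 tape [[0.351, -0.438], [0.632, -0.149]]
t 12.02 tcp [ 0.3634 -0.2944  0.0188] yaw 0.0 F [ 0.1  0.2 -2.4] w 0.197
```

Call:
send_rows([
  [0, 0, 0.03, 0, 0, 0],
  [0, 0, 0, 0, 0, 0],
])

```text
t: 12.18
tcp_pos: [0.3633, -0.2935, 0.0181]
eef_rot: [-0.001, 1.0, -0.0, -0.0]
force: [-0.3, -1.4, -0.9]
gripper_width: 0.2
grip_force: 59.7
```

Call:
send_rows([
  [0, 0, 0, 0, 0, 0],
  [0, 0, 0, 0, 0, 0],
  [0, 0, 0, 0, 0, 0],
  [0, 0, 0, 0, 0, 0],
  [0, 0, 0, 0, 0, 0],
  [0, 0, 0, 0, 0, 0],
], jaw=60)

```text
t: 12.68
tcp_pos: [0.3635, -0.2937, 0.0182]
eef_rot: [-0.001, 1.0, -0.0, 0.0]
force: [-0.3, -0.3, -0.9]
gripper_width: 0.602
grip_force: 0.0
```

Call:
send_rows([
  [0, 0, -0.3, 0, 0, 0],
  [0, 0, -0.6, 0, 0, 0],
  [0, 0, -0.9, 0, 0, 0],
  [0, 0, -0.9, 0, 0, 0],
  [0, 0, -0.9, 0, 0, 0],
  [0, 0, -0.9, 0, 0, 0],
  [0, 0, -0.6, 0, 0, 0],
  [0, 0, 0, 0, 0, 0],
])

```text
t: 13.35
tcp_pos: [0.3657, -0.2959, 0.1497]
eef_rot: [-0.001, 1.0, -0.003, 0.003]
force: [-0.0, -0.2, -0.0]
gripper_width: 0.597
grip_force: 0.0
```

```bash
python3 chk.py
```

```text
scene 711 [array([ 0.492 , -0.2912]), array([0.0989, 0.1503]), np.float64(89.9095)] x,y pct [[0.418, -0.34, 0.011], [0.566, -0.242, 0.074]]
 relays px 86 [ 0.418 -0.32   0.006] [ 0.513 -0.241  0.049]
 tape [[0.35, -0.434], [0.636, -0.149]]
side 564 [array([ 0.4907, -0.2913]), array([0.1228, 0.1506]), np.float64(89.6862)] x,y pct [[0.417, -0.352, 0.011], [0.564, -0.236, 0.07]]
 relays px 47 [ 0.42  -0.349  0.007] [ 0.515 -0.242  0.061]
 tape [[0.35, -0.437], [0.631, -0.149]]
t 13.45 tcp [ 0.3636 -0.294   0.1462] yaw 0.001 F [0.6 0.4 0.3] w 0.597
```

View pics/fin.png

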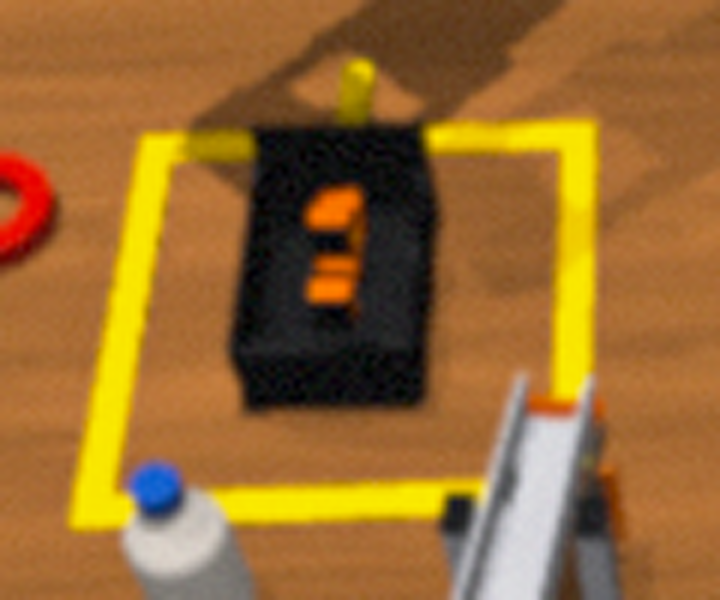

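In the last view the bin stands inside the tape with its handle overhanging the top edge. Orange cases show at (335,205), (335,265) and (330,290), and the orange chute is empty with its gate shut. One relay may be hidden, so I'll check the count from above with the wrist camera.

Call:
send_rows([
  [0, 0, -0.9, 0, 0, 0],
  [0, 0, -0.9, 0, 0, 0],
  [-0.5, 0, -0.9, 0, 0, 0],
  [-0.9, 0, -0.9, 0, 0, 0],
  [-0.9, 0, -0.4, 0, 0, 0],
  [-0.9, 0, 0, 0, 0, 0],
  [-0.9, 0, 0, 0, 0, 0],
  [-0.4, 0, 0, 0, 0, 0],
])

```text
t: 14.12
tcp_pos: [0.4774, -0.293, 0.2439]
eef_rot: [-0.001, 1.0, 0.001, -0.0]
force: [-0.8, 0.2, 0.3]
gripper_width: 0.597
grip_force: 0.0
```

Call:
send_rows([
  [0, 0, 0, 0, 0, 0],
  [0, 0, 0, 0, 0, 0],
])

```text
t: 14.28
tcp_pos: [0.4746, -0.2929, 0.2436]
eef_rot: [-0.001, 1.0, 0.001, -0.002]
force: [-0.9, 0.0, -0.8]
gripper_width: 0.596
grip_force: 0.0
```

```bash
python3 - <<'E'
from h import *
p,d=arm.snapshot("wrist"); W=cloud("wrist",d); X,Y,Z=W[...,0],W[...,1],W[...,2]
h,s,v=[a.astype(int) for a in cv2.split(cv2.cvtColor(p,cv2.COLOR_BGR2HSV))]
ins=(d>0)&(X>.422)&(X<.562)&(Y>-.338)&(Y<-.246)
print("pan px",ins.sum(),"x span seen",X[ins].min().round(3),X[ins].max().round(3))
# ASCII top map, 3mm cells: height class (cm) ; lower-case for orange
G={}
for x,y,z,o in zip(X[ins],Y[ins],Z[ins],((h<16)&(s>130)&(v>60))[ins]):
    k=(int((x-.42)/.004),int((y+.34)/.003)); 
    if k not in G or z>G[k][0]: G[k]=(z,o)
for i in range(36): print("%.3f "%(.42+.004*i),"".join((("%d"%min(9,max(0,round(G[i,j][0]*100)))) if G[i,j][1] else "abcdefghij"[min(9,max(0,round(G[i,j][0]*100)))]) if (i,j) in G else " " for j in range(32)))
for r in arm.regions_of("wrist","relay1_mid"):
    m=r["pixels"]&(d>0); print(round(r["p"],2),np.round(r["centre"]),m.sum(),np.median(W[m],0).round(3))
E
```

```text
pan px 31332 x span seen 0.422 0.561
0.420              cdddd             gg
0.424  aaaaaaaaadddd3dd3aaaaaaaaaaaaagg
0.428  aaaaaaaaa3dddddddaaaaaaaaaaaaagg
0.432  aabaaaaaa3dddddddaaaaaaaaaaaaagg
0.436  aaaaaaaaa3dddddddaaaaaaaaaaaaagg
0.440  aaaaaaaaa0dddddddaaaaaaaaaaaaagg
0.444  aaaaaaaaa0aaaaaaaaaaaaaaaaaaaagg
0.448  aaaaaaaaaaceecccc2aaaaaaaaaaaagg
0.452  aaaaaaaajjjjjfff5jjjjjjaaaaaaagg
0.456  aaaajj9jjjjjj5ff5jjjjjjjjjaabagg
0.460  abjjjjjjj5jjjjjjjjjjjjjjjjjjjajj
0.464  jjjjjjjjafjjjjjjjjjjjaajjjjjjjjj
0.468  jjjjajjaafffffff52aaaaajjajjjjjj
0.472  jjjaaajaa        2aaaaajjaajjjjj
0.476  jjjaaajaa 22222c caaaaajjaaajjjj
0.480  jjjaaajaaaaaaaaaaaaaaaajjaaajjjj
0.484  aaaaabjbaaaabaaaaaaaaaajjaaaaajj
0.488  aaaaaaaaaa20333333aaaaaaaaaabagg
0.492   aaaaaaaaa33333333aaaaaaaaaaaagg
0.496   aaaaaaaaa33333333aaaaaaaaaaaagg
0.500  aaaaaaaaa033333333aaaaaaaaaaaagg
0.504  aaaaaaaaaadddddd33aaaaaaaaaaaagg
0.508  aaaaaaaaa0ddddddddaaaaaaaaaaaagg
0.512  aaaaaaaaaa       aaaabaaaaaaaagg
0.516  aaaaaaaaaa      aaaaaaaaaaaaaagg
0.520  aaaaaaaaaaaaaaaaaaaaaaaaaaaaaagg
0.524  aaaaababaaaaaaaaaaaaaaaaaaaaaagg
0.528  aaaaaaaaaaabaaaaaaaaaaaabaaaaagg
0.532  aaaaabaaaaaaaaaaaaaaaaaaaaaaaagg
0.536   aabaaaaaaaaaaaaaaaaaaaaaaaaaagg
0.540   aaaaaaaaaaaaabaaaaaaaaaaaaaaagg
0.544   aaaaaaaabaaaaaaaaaabaaaaaaaaagg
0.548  aaaaaaaaaaaaaaaaaaaaaaaaaaaaaagg
0.552  aaaaaaabaaaaaaaaaaaaaaaaaaaaaagg
0.556  gggggggggggggggggggggggggggggggg
0.560   6ggggggggggggggggggggggggggggg 
0.77 [313. 194.] 281 [ 0.498 -0.299  0.03 ]
0.23 [615. 305.] 2273 [0.641 0.085 0.079]
```

From above there are three footprints. Two are single relays about 31 mm high (x 0.43 and 0.50), and the third is a stack of two about 50 mm high (x 0.46). That makes all four in the pan, so I'll hand in.

```bash
python3 -c "
from workcell import arm
print(arm.finish_job())"
```

```text
the job is handed in; nothing more can be done
None
```

I handed the job in at about 14 s of the 48 s: the bin stands flat inside the yellow square with all four relays in it (one lying on another), the gripper has let go, and the capacitors and bystanders were left alone; no verdict came back.

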